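# Clamp a circuit board in the rework holder

## Task

Slide the clamp block along its rail until it pushes the circuit board gently but fully home against the fixed fence, with the block's rubber face still touching the board. Then turn the block's wing knob clockwise until the resistance rises sharply, give it one eighth of a turn more (45 degrees) and no more, and let go. Leave the jar, the can and the screwdriver alone.

Things in the scene. Friction and masses are not known exactly. Their poses are not given: they have to be found in the camera images.
- fence_face (a point): Middle of the upright face of the fixed fence, an aluminium bar 150 mm long across one end of the board holder (white box 190 x 330 mm, 45 mm high, fixed). Axes are the holder's: z up, x along the fence, +y square off the fence along the rail, towards board and clamp block. 63.5 mm above the table; fence top 75 mm. The board's far edge must end against this face.
- board_far (a point): Middle of the edge, nearest the fence, of the loose green circuit board (120 mm in x, 100 mm in y, 3 mm thick, about 150 g). It lies flat on two ledges 62 mm above the table, parts on it reach 76 mm; it starts 4 to 14 mm short of the fence and square to it.
- board_near (a point): Middle of the board's opposite edge, nearest the clamp block, 100 mm from board_far. The clamp block pushes here.
- shoe_face (a point): Middle of the clamp block's rubber face (46 mm wide, 22 mm high) that faces the board. Starts 10 to 60 mm clear of the board. A gentle push of 5 to 10 N seats the board; squeezing it with more than 30 N harms it. Axes as the holder's.
- knob_grip (a point): Grip point of the black wing knob on the clamp block: on its vertical axis, 25 mm behind (+y of) shoe_face, 102 mm above the table. The wing is an upright bar 46 mm long (this point's x), 13 mm thick (its y), from 80 to 114 mm above the table, on a disc 40 mm across; it starts at any yaw. Pinch it across its thickness from above. It does not rise or sink.
- clamp: The clamp block (aluminium, 50 x 43 mm, 20 mm high): origin under its middle, 51 mm above the table, below the knob's axis; axes as the holder's. It only slides along the holder's y (about 3 N of friction) and may be pushed, or carried along by its knob.
- board: The circuit board: its origin is at the middle of its underside.
- knob: The wing knob, origin on its axis, x along the wing. Clockwise from above tightens. It turns freely (0.02 N m) for 0.5 to 1.6 rad, different each time and not to be told from the wing's yaw. Then the screw bites: within 0.1 rad the moment jumps to 0.2 to 0.4 N m, and climbs by about 0.15 N m in the next eighth of a turn. It stays where it is left.
- jar: Amber glass jar with black lid, 48 mm across, 50 mm high, upright; bystander. Origin under its middle.
- can: Drinks can, 66 mm across, 115 mm high, upright; bystander. Origin under its middle.
- driver: Screwdriver 150 mm long lying on the table; bystander. Origin under its middle.
- foot: Steel pressure foot, a disc 24 mm across hidden under the clamp block and driven by the screw: it keeps still while the knob runs free, and is pressed down 0.5 mm per rad (too little to be measured) once the screw bites. Origin under its middle, 1 mm above the block's origin at the start.
Not all that is in view belongs to the job. What is meant by the board is not red, and is the smaller of those in its own colour.

How it is judged:
On the way:
1. the board is against the fence (within 2 mm) and the rubber face against the board (within 2 mm) while the knob is still loose (y of board_far in the frame of fence_face below 0.002 m and y of shoe_face in the frame of board_near below 0.002 m and z of foot in the frame of clamp above 0.00095 m), for 0.2 s.
At the end, for the whole second after the job is handed in: Board's far edge within 3 mm of the fence, rubber face within 3 mm of the board, both at rest; the screw turned 0.44 to 1.12 rad (nominally 45 degrees, 0.79 rad) past its bite, pressing the foot down by 0.22 to 0.56 mm (y of board_far in the frame of fence_face below 0.003 m and y of shoe_face in the frame of board_near below 0.003 m and linear speed of each of clamp, board below 0.005 m/s and z of foot in the frame of clamp between 0.00044 and 0.00078 m); the robot touches nothing.
It fails at once if the clamp block squeezes the board with more than 30 N (contact force between clamp and board above 30 N).
It fails at once if the knob is overtightened: more than 80 degrees past the point where it bites (z of foot in the frame of clamp below 0.0003 m).
It fails at once if a bystander is moved by more than 20 mm (distance of any of jar, can, driver from where it was at the start of the episode above 0.02 m).
It also fails if it takes over 64 s, if anything falls off the work surface, if the arm or the gripper's body presses on something with over 40 N, if the wrist force passes 120 N, or if a joint passes its speed limit or range.

## Robot

A 7-joint arm with a two-finger parallel gripper is mounted at the origin on the work surface. World frame = base frame: x ahead of the robot, y to its left, z up, the work surface at z = 0. Lengths are in m, angles in rad, forces in N, time in s.
With the tool pointing down it reaches from about 0.35 to 0.9 m from the base axis. Payload 8.1 kg.
Tool frame: the origin (TCP) lies on the centre line of the jaws, within the pads' length; the fingertips stand robot.tcp_to_tips ahead of it and the grasp point (between the pads) lies 5 mm behind it (robot.tcp_to_tips is the distance from the TCP to the fingertips, in m); z points along the fingers, y is the direction in which the jaws open and shut (so a half turn about z gives the same grasp; the last joint's range is limited). The gripper opens to 92 mm and grips with 3 to 60 N. Pads are 19 mm wide; open, the fingers measure 130 mm over their backs; the gripper's body (75 mm by 190 mm) begins 47 mm behind the grasp point.
Start: joints at [1.008, 0.434, 0.025, 1.573, -0.012, 1.134, -0.075], TCP at [0.277, -0.56, 0.215] pointing down, gripper open.
Joint ranges: [-2.62, 2.62], [-0.44, 2.09], [-1.27, 1.32], [0.08, 2.57], [-1.32, 4.46], [0.12, 2], [-2.74, 2.74]. Speed limits (rad/s): [2.22, 2.22, 3.01, 3.01, 3.14, 3.14, 3.14].

## Interface

Orientations are given as a unit quaternion [x, y, z, w].
In Python, from rig import robot gives the robot as it stands.
- The arm moves only by the shell command python3 -m pendant 'ROWS' [FORCE]. ROWS is text: rows parted by semicolons, each of 7 numbers parted by spaces: the turn, a rotation vector about the tool's x, y, z in rad, then the shift along the tool's x, y, z in mm, then the finger opening in mm, from 0 to 91.8. In form: ax ay az dx dy dz hand; .... A call has 1 to 5 rows; each row shifts and turns the commanded pose from where the row before left it, along the tool's axes as they then stand; what a row does not reach is not made up. A row lasts 1/12 s, in which the tool goes at most 41.7 mm and 7.16 degrees, less where a joint would pass 70% of its speed; a pose out of reach is approached as far as the arm can. A call is refused whole if a number of a shift passes 41.7 or a number of a turn 0.125, either way. A call with a gripper value outside its range is refused whole. The fingers move at their own pace and stop on an object; FORCE is the grip in N (left out, the last holds). Time passes only in rows, so rows that do not move let the fingers close. It gives the time, the measured TCP pose, the force and the opening at its end, in the units of the state.
- robot.get_obs(): the state, without advancing time (a new reading comes with each control period).
- robot.read_camera(name): name is "side" or "top"; returns (picture, depth): 480x640x3 uint8, red, green, blue; 480x640 float32, m along the optical axis (not along the pixel's ray), 0 where there is no reading.
- robot.calibration(name): a dict with "intrinsics" (3x3 intrinsics, pixels), "dist_coeffs" ([k1, k2, p1, p2, k3] as OpenCV has them; the pictures are not rectified), "pose" (4x4, takes a point from camera to world coordinates). Camera axes: x right, y down, z forward; pixel columns grow to the right and rows downward; lengths in m; the calibration is good to about 2 mm. A picture is of the moment at which its call begins. calibration takes no time and is no camera call.
- robot.close_job(): hands the job in, once; it reports no verdict.
Trained networks look in the newest picture that a camera, given by its name, has taken for a name from the list of things; names that differ only in an ending like _2 or _b are one class to them, and where a whole thing is asked for, a point or a joint stands for the part that bears it (a point fixed in the world has none). Each returns a list of dicts, best first, with "score" (0 to 1); they miss things now and then, are a little off and sometimes report something else, mostly with a low value. They report only what shows in the picture. A call takes as long as a camera call. They do not tell look-alikes from the thing itself.
- robot.find_in(camera, name): "xyz" ([x, y, z] in m, in world coordinates, good to about 4 mm: the middle of the surface that is visible of it).
- robot.regions_of(camera, name): "region" (480x640 bool, what is visible of it).
- robot.place_of(camera, name): "xyz" ([x, y, z] in m, in world coordinates, good to about 4 mm: a listed point, or the origin of a listed thing).
The state is a dict: "time_s": time; "joints": joint angles; "dq": joint speeds; "joint_efforts": joint torques, N m; "position": TCP position; "ee_rot": TCP orientation; "contact_force": force on the tool from outside, world axes, zero at the start; "ft_torque": the same for the moment, N m; "gripper_width": finger opening in m.
Only numpy, scipy, OpenCV 4.12 (cv2) and the standard library are available. Lean on these libraries where they do the work, as an engineer would, in place of code of your own. Each camera call takes 0.05 s, during which the arm holds its last target.

## Working session

There is one attempt and no reset: what is moved stays moved. The work goes in short steps, Python scripts to look and compute and a shell command to move; the robot and the scene stay as the last step left them, time stands still between calls to the robot, and variables do not carry over. Pictures are saved under pics/ and viewed, and the job is handed in when it is done.

```bash
ls; mkdir -p pics; python3 - <<'E'
from rig import robot
import cv2,numpy as np
o=robot.get_obs()
for k,v in o.items(): print(k,np.round(v,4))
print(robot.tcp_to_tips)
for c in("side","top"):
    p,d=robot.read_camera(c); cv2.imwrite(f"pics/{c}0.png",p[:,:,::-1])
    k=robot.calibration(c); print(c,np.round(k["intrinsics"],1).tolist(),np.round(k["pose"],3).tolist(),k["dist_coeffs"])
    for n in("fence_face","board_far","board_near","shoe_face","knob_grip","clamp","board","knob","jar","can","driver"):
        print(n,[(np.round(r["xyz"],4).tolist(),round(r["score"],2)) for r in robot.place_of(c,n)][:4])
E
```

```text
pics
time_s 0.0
joints [ 1.0084  0.4352  0.0249  1.5741 -0.0116  1.134  -0.0751]
dq [-0.0002  0.0003  0.      0.0009 -0.0006  0.0009  0.0016]
joint_efforts [ 2.00000e-03 -6.67856e+01  9.85300e-01 -3.14451e+01 -6.09000e-02
  4.32000e-02  1.00000e-04]
position [ 0.2771 -0.5596  0.2146]
ee_rot [ 9.737e-01  2.279e-01 -3.000e-04 -8.000e-04]
contact_force [-0.2964  0.676   0.6079]
ft_torque [0.0019 0.0096 0.0382]
gripper_width 0.0914
0.014
side [[477.3, 0.0, 324.2], [0.0, 477.3, 238.3], [0.0, 0.0, 1.0]] [[0.991, -0.088, 0.096, 0.458], [-0.13, -0.7, 0.702, -0.682], [0.005, -0.709, -0.706, 0.641], [0.0, 0.0, 0.0, 1.0]] [-0.0656297  0.         0.         0.         0.       ]
fence_face [([0.5542, -0.1677, 0.0633], 0.74)]
board_far [([0.5808, -0.4221, 0.0027], 0.92), ([0.5566, -0.1618, 0.0653], 0.86), ([0.3142, -0.2504, 0.0052], 0.57)]
board_near [([0.4908, -0.4612, 0.0022], 0.66), ([0.5806, -0.0605, 0.0646], 0.62), ([0.275, -0.1126, 0.0045], 0.59)]
shoe_face [([0.5751, -0.0469, 0.063], 0.61), ([0.7332, -0.0077, -0.0013], 0.42), ([0.715, -0.1696, 0.0051], 0.37)]
knob_grip [([0.58, -0.0205, 0.
[... 769 characters left out ...]
0.1657, 0.064], 0.91)]
board_far [([0.3143, -0.2493, 0.0033], 0.78), ([0.5765, -0.4235, -0.0028], 0.78), ([0.5558, -0.1651, 0.0629], 0.65)]
board_near [([0.5804, -0.0632, 0.0613], 0.91), ([0.4852, -0.4666, -0.0041], 0.61), ([0.2786, -0.105, 0.0023], 0.59)]
shoe_face [([0.5812, -0.0431, 0.0588], 0.93), ([0.5781, -0.0625, 0.0669], 0.37)]
knob_grip [([0.5794, -0.0257, 0.106], 0.62)]
clamp [([0.5815, -0.0224, 0.052], 0.67)]
board [([0.5671, -0.1076, 0.0628], 0.97), ([0.2941, -0.1787, 0.0001], 0.93), ([0.5334, -0.4448, -0.002], 0.89)]
knob [([0.5854, -0.0225, 0.0523], 0.46)]
jar [([0.7345, -0.0032, 0.0013], 0.82)]
can [([0.5508, -0.2718, 0.0026], 0.56)]
driver [([0.7188, -0.1634, -0.0022], 0.67)]
```

View pics/side0.png

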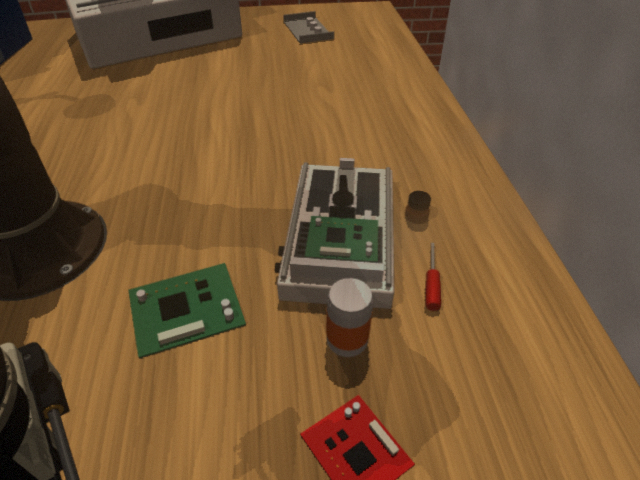

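View pics/top0.png

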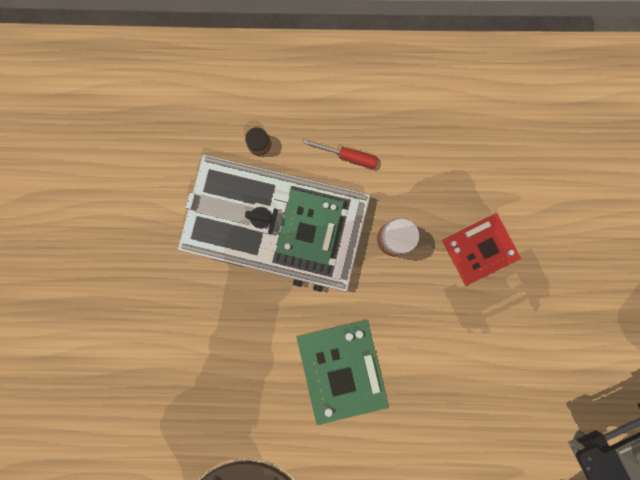

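```bash
cat > h.py <<'E'
import numpy as np,cv2
from rig import robot
def cloud(c,d):
    k=robot.calibration(c);K=np.array(k["intrinsics"]);D=np.array(k["dist_coeffs"]);T=np.array(k["pose"])
    v,u=np.mgrid[0:480,0:640]
    n=cv2.undistortPoints(np.stack([u,v],-1).reshape(-1,1,2).astype(np.float64),K,D).reshape(480,640,2)
    P=np.dstack([n[...,0]*d,n[...,1]*d,d])@T[:3,:3].T+T[:3,3]
    P[d<=0]=np.nan
    return P
def proj(c,X):
    k=robot.calibration(c);K=np.array(k["intrinsics"]);D=np.array(k["dist_coeffs"]);T=np.linalg.inv(np.array(k["pose"]))
    r,_=cv2.Rodrigues(T[:3,:3]); return cv2.projectPoints(np.array(X,float).reshape(-1,1,3),r,T[:3,3],K,D)[0].reshape(-1,2)
E
python3 - <<'E'
from h import *
for c in("top","side"):
    p,d=robot.read_camera(c); P=cloud(c,d)
    q=P.reshape(-1,3)
    g=lambda lo,hi,ctr,r:q[(q[:,2]>lo)&(q[:,2]<hi)&(np.hypot(q[:,0]-ctr[0],q[:,1]-ctr[1])<r)]
    table=g(-.02,.02,(.45,-.2),.1); print(c,"table z",np.nanmedian(table[:,2]))
    k=g(.095,.125,(.581,-.022),.045); print("knob n",len(k),k.mean(0),k[:,2].max())
    print("rect",cv2.minAreaRect((k[:,:2]*1000).astype(np.float32)))
    m=k[:,:2]-k[:,:2].mean(0);w,V=np.linalg.eigh(m.T@m/len(m));print("wing dir deg",np.degrees(np.arctan2(V[1,1],V[0,1])),np.sqrt(w))
    hb=g(.03,.2,(.575,-.06),.23)
    hb=hb[(hb[:,1]>-.24)&(hb[:,2]<.085)]
    print("holder rect",cv2.minAreaRect((hb[:,:2]*1000).astype(np.float32)))
    f=g(.069,.08,(.55,-.17),.09)
    print("fence",cv2.minAreaRect((f[:,:2]*1000).astype(np.float32)),len(f))
    if c=="top":
        cv2.imwrite("pics/crop0.png",cv2.resize(p[145:300,170:380,::-1],None,fx=3.8,fy=3.8,interpolation=cv2.INTER_CUBIC)[:600])
    else: cv2.imwrite("pics/crop1.png",cv2.resize(p[150:310,260:420,::-1],None,fx=3.7,fy=3.7,interpolation=cv2.INTER_CUBIC))
E
```

```text
top table z 0.0006264504520540615
knob n 213 [ 0.58037033 -0.02207489  0.11254168] 0.11956848303472556
rect ((581.1117553710938, -21.40022087097168), (45.724639892578125, 12.96564769744873), 84.7179183959961)
wing dir deg 84.40268222536608 [0.00391029 0.01331936]
holder rect ((602.0973510742188, -65.67498779296875), (365.9473876953125, 265.9036560058594), 74.63672637939453)
fence ((557.0177001953125, -170.49285888671875), (167.99098205566406, 138.41053771972656), 44.80546188354492) 1096
side table z 0.0010544605193133494
knob n 181 [ 0.58092982 -0.02989601  0.11038199] 0.1165912265986746
rect ((582.0660400390625, -23.775129318237305), (47.04848098754883, 12.57262897491455), 81.84063720703125)
wing dir deg 84.44226799995114 [0.00377367 0.01412234]
holder rect ((605.9849853515625, -52.158782958984375), (339.0840148925781, 265.0003662109375), 74.4275894165039)
fence ((555.3370971679688, -137.63067626953125), (103.30081939697266, 148.87997436523438), 78.2388916015625) 1299
```

View pics/crop0.png

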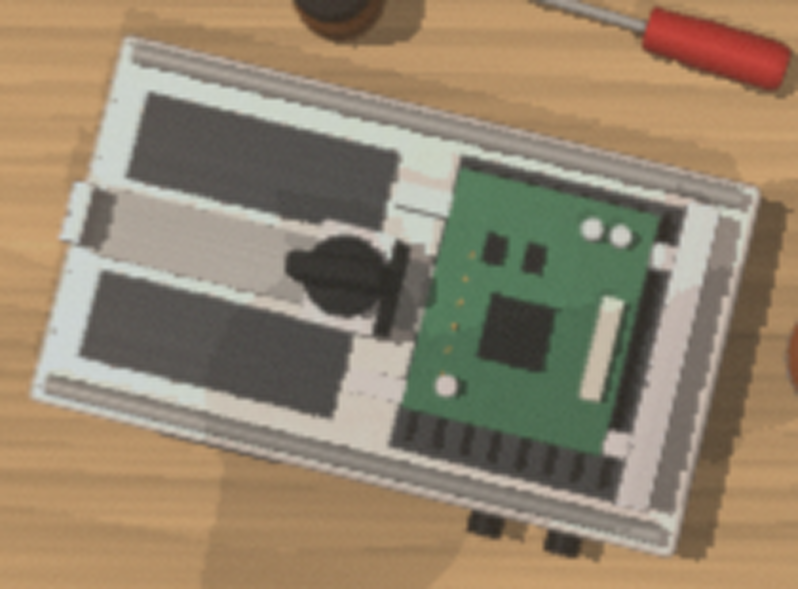

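View pics/crop1.png

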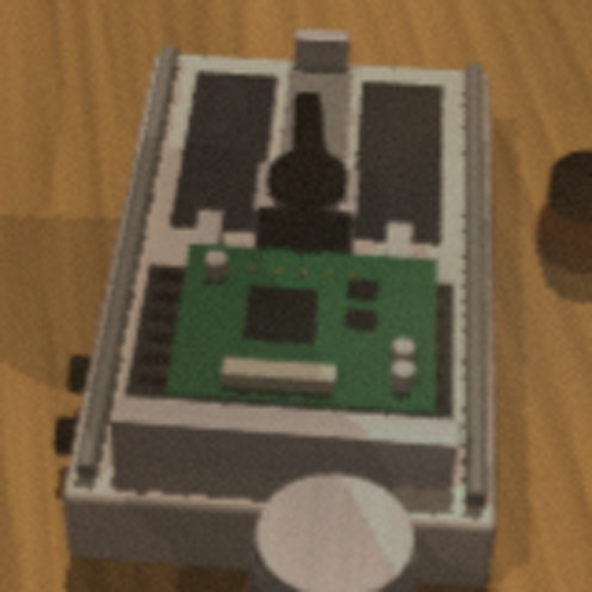

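The candidates for the board in the top view are the green one in the holder at (311,227), the larger green one on the table at (343,372) and the red one at (481,249). The one in the holder fits: it isn't red, and it is the smaller of the two greens. The crop confirms it lies in the holder, just short of the fence, with the clamp and black knob at about (262,217). The jar is at (258,140), the driver at (345,155) and the can at (399,237).

I'll move above the knob now.

```bash
python3 -m pendant '0 0 0 34 -23 0 60;0 0 0 34 -23 0 60;0 0 0 34 -23 0 60;0 0 0 34 -23 0 60;0 0 0 34 -23 0 60' 20; python3 -m pendant '0 0 0 34 -23 0 60;0 0 0 34 -23 0 60;0 0 0 34 -23 0 60;0 0 0 34 -23 0 60;0 0 0 34 -23 0 60'; python3 -m pendant '0 0 0 34 -23 0 60;0 0 0 34 -23 0 60;0 0 0 34 -23 0 60;0 0 0 34 -23 0 60;0 0 0 34 -23 0 60'; python3 -c "
from rig import robot;print(robot.get_obs()['joints'])"
```

```text
time_s: 1.72
position: [0.3793, -0.3799, 0.2156]
ee_rot: [0.974, 0.228, 0.0, 0.0]
contact_force: [0.3, 0.6, -0.5]
gripper_width: 0.0634
time_s: 2.13
position: [0.4806, -0.2013, 0.2157]
ee_rot: [0.974, 0.228, 0.0, 0.0]
contact_force: [1.0, -0.2, -0.3]
gripper_width: 0.0601
time_s: 2.55
position: [0.5821, -0.0228, 0.2156]
ee_rot: [0.974, 0.228, 0.0, 0.0]
contact_force: [0.6, 0.4, 0.7]
gripper_width: 0.0597
[ 0.10827007  0.37943184 -0.22071615  1.66525585  0.09103651  1.10649393
 -1.24926831]
```

```bash
python3 -m pendant '0 0 -0.12 0 0 10 60;0 0 -0.12 0 0 10 60;0 0 -0.12 0 0 10 60;0 0 -0.12 0 0 10 60;0 0 -0.12 0 0 10 60'; python3 -m pendant '0 0 -0.12 0 0 0 60;0 0 -0.12 0 0 0 60;0 0 -0.12 0 0 0 60;0 0 -0.055 0 0 0 60;0 0 0 0 0 0 60'; python3 - <<'E'
from h import *
o=robot.get_obs();print(o['joints'],o['position'],o['ee_rot'])
p,d=robot.read_camera("side"); P=cloud("side",d)
cv2.imwrite("pics/s1.png",cv2.resize(p[60:310,220:480,::-1],None,fx=2.3,fy=2.3))
q=P.reshape(-1,3);k=q[(q[:,2]>.08)&(q[:,2]<.12)&(np.hypot(q[:,0]-.581,q[:,1]+.022)<.035)]
print(len(k),cv2.minAreaRect((k[:,:2]*1000).astype(np.float32)))
print(proj("side",[o['position'],[.581,-.022,.114]]))
E
```

```text
time_s: 2.97
position: [0.5814, -0.0245, 0.165]
ee_rot: [0.861, 0.508, 0.0, 0.0]
contact_force: [-0.9, -0.5, -0.1]
gripper_width: 0.0598
time_s: 3.38
position: [0.5813, -0.0249, 0.1653]
ee_rot: [0.739, 0.673, -0.0, -0.0]
contact_force: [1.0, 0.1, -0.5]
gripper_width: 0.0602
[ 0.26755085  0.45332561 -0.44296472  1.71643887  0.22175761  1.02176056
 -0.34648486] [ 0.58131507 -0.02488146  0.16531789] [ 7.39464854e-01  6.73195159e-01 -2.67845005e-05 -7.93214761e-05]
323 ((581.30859375, -23.658248901367188), (39.908775329589844, 39.25908660888672), 42.32920837402344)
[[344.23183883 159.37972612]
 [342.82016103 182.22570171]]
```

View pics/s1.png

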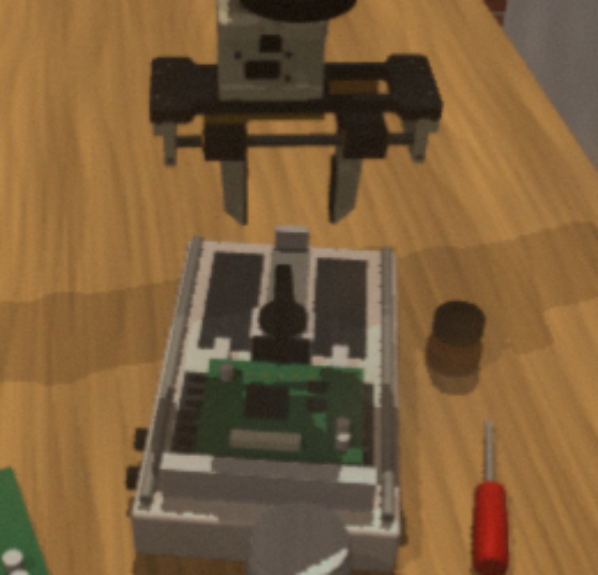

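The gripper (jaws at crop pixels 240 and 345) straddles the wing at (283,300), and the wing points along the rail. I'll descend now.

```bash
python3 -m pendant '0 0 0 0.6 0 17 60;0 0 0 0.6 0 17 60;0 0 0 0.6 0 17 60;0 0 0 0.6 0 17 60;0 0 0 0 0 0 60'; python3 -m pendant '0 0 0 0 0 0 30;0 0 0 0 0 0 30;0 0 0 0 0 0 20;0 0 0 0 0 0 20;0 0 0 0 0 0 20';  python3 - <<'E'
from h import *
for c in("side","top"):
    p,d=robot.read_camera(c)
    cv2.imwrite(f"pics/{c}2.png",cv2.resize(p[80:240,260:420,::-1] if c=="side" else p[130:330,160:400,::-1],None,fx=3,fy=3))
E
```

```text
time_s: 3.85
position: [0.5795, -0.0224, 0.0945]
ee_rot: [0.741, 0.672, -0.002, -0.002]
contact_force: [-1.2, -0.4, -0.4]
gripper_width: 0.0599
time_s: 4.27
position: [0.5821, -0.0223, 0.0983]
ee_rot: [0.74, 0.672, 0.0, 0.001]
contact_force: [1.0, 0.7, 1.3]
gripper_width: 0.0312
```

View pics/side2.png

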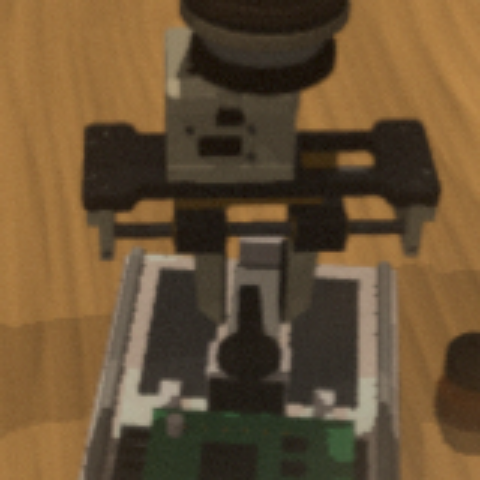

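```bash
python3 - <<'E'
from h import *
o=robot.get_obs();print(o['position'])
p,d=robot.read_camera("side");P=cloud("side",d)
uv=proj("side",[[.582,-.022,.083],[.582,-.022,.114],[.582,-.022,.08],[.5821,-.0223,.0983]])
print((uv-[260,80])*3)
for y in range(250,400,12): print(y,[np.round(P[80+y//3,260+x//3]*1000).tolist() for x in(205,213,222,250,290,298,306)])
p,d=robot.read_camera("top");P=cloud("top",d);q=P.reshape(-1,3)
E
```

```text
[ 0.58177628 -0.022327    0.09791537]
[[248.45694978 346.90264791]
 [250.128204   306.54803264]
 [248.29930069 350.70267153]
 [249.51589228 327.5374969 ]]
250 [[549.0, -56.0, 183.0], [554.0, -56.0, 183.0], [559.0, -57.0, 183.0], [604.0, 108.0, 60.0], [594.0, -62.0, 183.0], [599.0, -60.0, 182.0], [604.0, -61.0, 182.0]]
262 [[553.0, -31.0, 157.0], [558.0, -30.0, 155.0], [563.0, -32.0, 157.0], [605.0, 111.0, 48.0], [600.0, -35.0, 155.0], [606.0, -35.0, 154.0], [610.0, -36.0, 155.0]]
274 [[553.0, -32.0, 149.0], [558.0, -32.0, 149.0], [563.0, -34.0, 149.0], [602.0, 92.0, 52.0], [601.0, -35.0, 147.0], [606.0, -36.0, 147.0], [611.0, -38.0, 148.0]]
286 [[553.0, -30.0, 139.0], [558.0, -33.0, 141.0], [563.0, -30.0, 138.0], [584.0, -2.0, 115.0], [601.0, -36.0, 139.0], [606.0, -37.0, 139.0], [640.0, 82.0, 46.0]]
298 [[553.0, -34.0, 133.0], [558.0, -31.0, 130.0], [563.0, -33.0, 132.0], [583.0, -14.0, 115.0], [601.0, -38.0, 132.0], [606.0, -38.0, 131.0], [637.0, 67.0, 48.0]]
310 [[567.0, 62.0, 48.0], [558.0, -31.0, 121.0], [564.0, -32.0, 122.0], [581.0, -26.0, 115.0], [602.0, -35.0, 121.0], [607.0
[... 422 characters left out ...]
.0, 102.0], [616.0, 21.0, 45.0], [622.0, 20.0, 46.0], [627.0, 18.0, 47.0]]
358 [[560.0, 14.0, 47.0], [561.0, -15.0, 71.0], [565.0, -26.0, 80.0], [578.0, -45.0, 94.0], [608.0, -19.0, 70.0], [620.0, 8.0, 46.0], [626.0, 9.0, 45.0]]
370 [[559.0, 3.0, 46.0], [560.0, -25.0, 70.0], [565.0, -28.0, 72.0], [578.0, -47.0, 87.0], [605.0, -33.0, 72.0], [617.0, -5.0, 47.0], [623.0, -3.0, 45.0]]
382 [[557.0, -9.0, 47.0], [557.0, -42.0, 76.0], [563.0, -42.0, 75.0], [579.0, -43.0, 74.0], [603.0, -43.0, 72.0], [615.0, -17.0, 48.0], [621.0, -16.0, 46.0]]
394 [[555.0, -21.0, 47.0], [558.0, -41.0, 65.0], [563.0, -42.0, 66.0], [579.0, -45.0, 66.0], [607.0, -27.0, 47.0], [613.0, -26.0, 46.0], [619.0, -28.0, 47.0]]
```

View pics/top2.png

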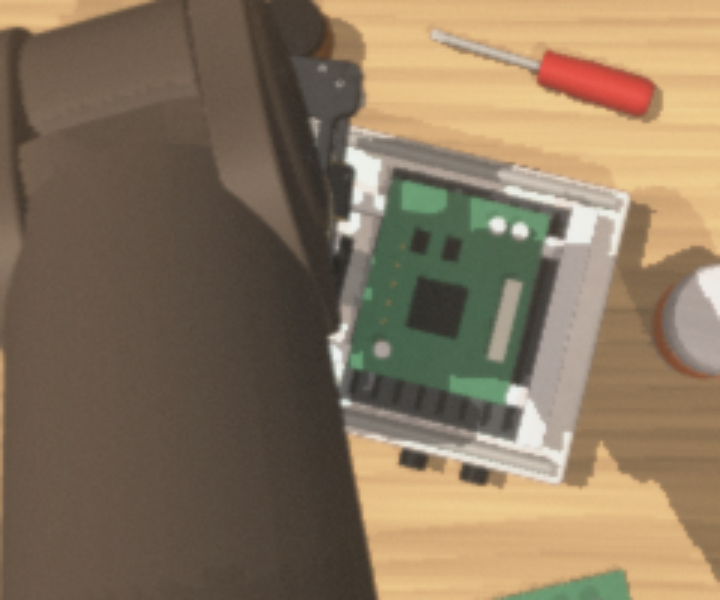

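```bash
python3 -m pendant '0 0 0 0 0 0 10;0 0 0 0 0 0 10;0 0 0 0 0 0 10;0 0 0 0 0 0 10;0 0 0 0 0 0 10' 10;  python3 - <<'E'
from h import *
p,d=robot.read_camera("side"); P=cloud("side",d)
cv2.imwrite(f"pics/side3.png",cv2.resize(p[150:220,300:390,::-1],None,fx=8,fy=8,interpolation=cv2.INTER_NEAREST))
print(robot.get_obs())
for r in range(178,202,2): print(r,[ (c,)+tuple(np.round(P[r,c]*1000,0)) for c in range(330,362,3)])
E
```

```text
time_s: 4.88
position: [0.5816, -0.0223, 0.0974]
ee_rot: [0.74, 0.672, 0.0, 0.0]
contact_force: [-0.3, -0.2, 0.4]
gripper_width: 0.0128
{'time_s': 4.9333, 'joints': array([ 0.24298125,  0.52717305, -0.41960388,  1.78768437,  0.26853056,
        0.88304147, -0.39407195]), 'dq': array([-0.00182632,  0.00028507,  0.00092109,  0.00045683, -0.00061733,
        0.00118829,  0.00099528]), 'joint_efforts': array([-1.05326374e-01, -6.54308653e+01, -6.36815295e+00, -2.54380041e+01,
       -1.38344555e-01,  1.61843444e-01,  1.39654800e-02]), 'position': array([ 0.58166963, -0.02229642,  0.09745289]), 'ee_rot': array([7.40282183e-01, 6.72296273e-01, 6.76058427e-05, 7.40893522e-05]), 'contact_force': array([ 0.82767278, -0.38675365,  0.30428052]), 'ft_torque': array([-0.08948213, -0.27805993, -0.02018734]), 'gripper_width': 0.012842215688684669}
178 [(330, np.float64(573.0), np.float64(79.0), np.float64(47.0)), (333, np.float64(562.0), np.float64(-31.0), np.float64(132.0)), (336, np.float64(567.0), np.float64(-32.0), np.float64(132.0)), (339, np.float64(572.0), np.float64(-33.0), np.float64(133.0
[... 7413 characters left out ...]
5.0))]
200 [(330, np.float64(559.0), np.float64(-18.0), np.float64(72.0)), (333, np.float64(563.0), np.float64(-28.0), np.float64(79.0)), (336, np.float64(569.0), np.float64(-28.0), np.float64(79.0)), (339, np.float64(574.0), np.float64(-30.0), np.float64(80.0)), (342, np.float64(577.0), np.float64(-45.0), np.float64(92.0)), (345, np.float64(582.0), np.float64(-44.0), np.float64(91.0)), (348, np.float64(590.0), np.float64(-32.0), np.float64(80.0)), (351, np.float64(596.0), np.float64(-32.0), np.float64(80.0)), (354, np.float64(603.0), np.float64(-24.0), np.float64(72.0)), (357, np.float64(615.0), np.float64(4.0), np.float64(47.0)), (360, np.float64(621.0), np.float64(3.0), np.float64(47.0))]
```

View pics/side3.png

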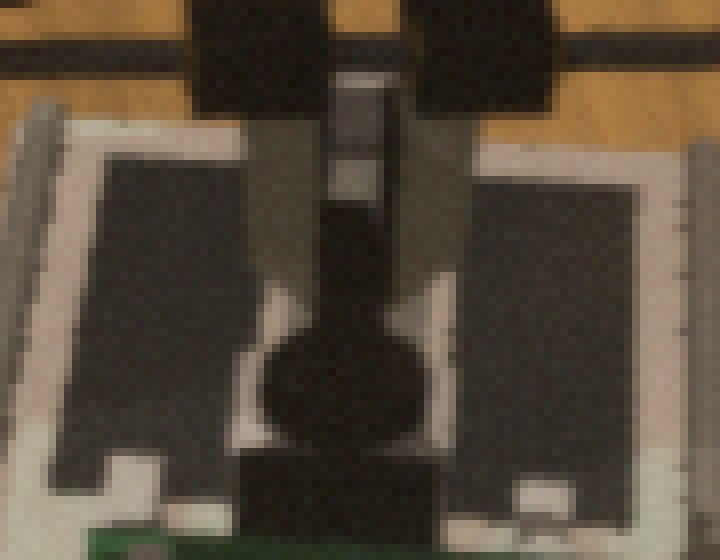

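The fingers hold the wing at 12.8 mm opening. In the picture they only seem to reach about z 0.108, while the state gives 0.083. The grip itself is confirmed, so I'll carry the block along the rail and watch the force.

```bash
python3 -m pendant '0 0 0 -1.2 -0.13 0 5;0 0 0 -2 -0.2 0 5;0 0 0 -2 -0.2 0 5;0 0 0 -2 -0.2 0 5;0 0 0 -2 -0.2 0 5' 30; python3 -c "
from rig import robot;o=robot.get_obs();print(o['ft_torque'],o['position'])"; python3 -m pendant '0 0 0 -1 -0.11 0 5;0 0 0 -1 -0.11 0 5;0 0 0 -1 -0.1 0 5;0 0 0 0 0 0 5'; python3 -c "
from rig import robot;o=robot.get_obs();print(o['ft_torque'],o['position'])"
```

```text
time_s: 5.35
position: [0.5797, -0.0312, 0.0975]
ee_rot: [0.74, 0.672, 0.0, -0.0]
contact_force: [0.5, 3.2, 0.2]
gripper_width: 0.0123
[ 0.65900207 -0.29098075  0.01867551] [ 0.57969491 -0.03124523  0.09746599]
time_s: 5.68
position: [0.579, -0.0346, 0.0974]
ee_rot: [0.74, 0.672, -0.0, 0.0]
contact_force: [0.2, 2.3, 1.4]
gripper_width: 0.0124
[ 0.55510877 -0.07296447  0.01647236] [ 0.57899561 -0.03457712  0.09742849]
```

```bash
python3 -m pendant '0 0 0 -1 -0.11 0 5;0 0 0 -1 -0.11 0 5;0 0 0 -1 -0.1 0 5;0 0 0 0 0 0 5'; python3 -m pendant '0 0 0 -1 -0.11 0 5;0 0 0 -1 -0.1 0 5;0 0 0 0 0 0 5'; python3 - <<'E'
from h import *
for c in("side","top"):
    p,d=robot.read_camera(c)
    cv2.imwrite(f"pics/{c}4.png",cv2.resize(p[170:300,280:410,::-1] if c=="side" else p[160:310,240:390,::-1],None,fx=4,fy=4))
    for n in("fence_face","board_far","board_near","shoe_face"):
        print(n,[(np.round(r["xyz"],4).tolist(),round(r["score"],2)) for r in robot.place_of(c,n)][:4])
print(robot.get_obs()['contact_force'])
E
```

```text
time_s: 6.02
position: [0.5784, -0.0375, 0.0974]
ee_rot: [0.74, 0.672, -0.0, -0.0]
contact_force: [0.4, 3.0, 1.8]
gripper_width: 0.0124
time_s: 6.27
position: [0.578, -0.0392, 0.0975]
ee_rot: [0.74, 0.672, 0.0, -0.0]
contact_force: [-0.4, 5.1, 1.7]
gripper_width: 0.0127
fence_face [([0.5488, -0.169, 0.0679], 0.96)]
board_far [([0.3125, -0.2504, 0.0045], 0.67), ([0.5808, -0.4194, -0.0002], 0.66), ([0.5542, -0.1661, 0.0655], 0.62)]
board_near [([0.4929, -0.4639, 0.001], 0.91), ([0.2774, -0.1113, 0.003], 0.89), ([0.5806, -0.0615, 0.0609], 0.79)]
shoe_face [([0.5693, -0.0589, 0.0627], 0.74), ([0.5529, -0.1686, 0.0693], 0.55)]
fence_face [([0.5494, -0.1674, 0.0653], 0.6)]
board_far [([0.5802, -0.4234, -0.0021], 0.74)]
board_near [([0.279, -0.1063, 0.0014], 0.7), ([0.4869, -0.4651, -0.0008], 0.69), ([0.5807, -0.0622, 0.0637], 0.66)]
shoe_face []
[-0.82527104  4.30769397  2.16050336]
```

View pics/top4.png

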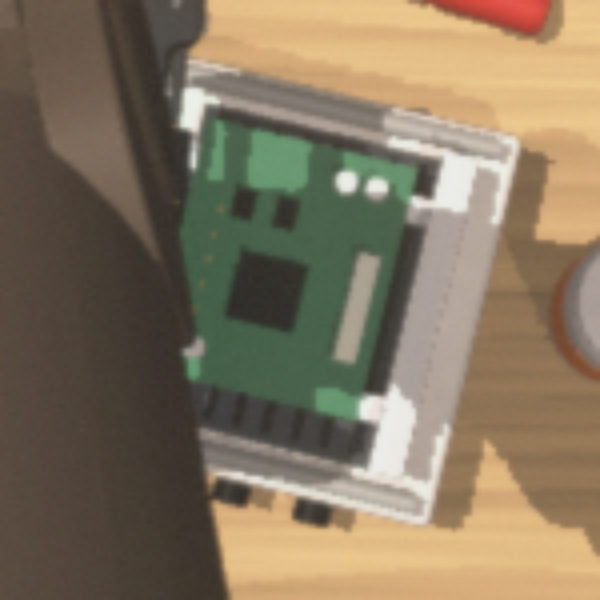

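View pics/side4.png

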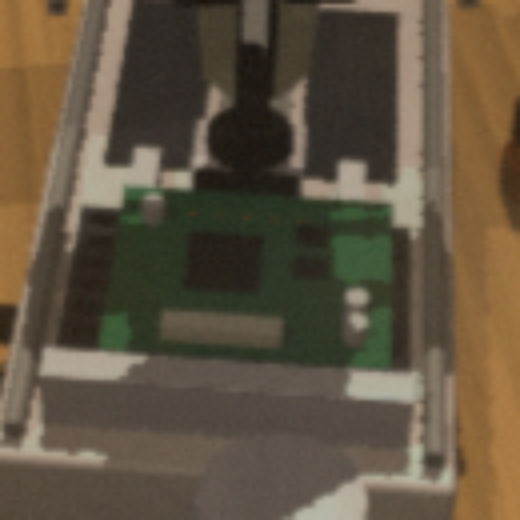

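Top view: the board's far edge is about 4 px (roughly 7 mm) short of the fence at (415–430,190). Side view: the block is at or near the board's near edge (250,185). I'll continue gently.

```bash
python3 -m pendant '0 0 0 -1 -0.11 0 5;0 0 0 -1 -0.1 0 5;0 0 0 0 0 0 5'; python3 -m pendant '0 0 0 -1 -0.11 0 5;0 0 0 -1 -0.1 0 5;0 0 0 0 0 0 5';python3 -m pendant '0 0 0 -1 -0.11 0 5;0 0 0 0 0 0 5'
```

```text
time_s: 7.02
position: [0.5776, -0.0414, 0.0974]
ee_rot: [0.74, 0.672, -0.0, -0.0]
contact_force: [-0.8, 4.1, 2.8]
gripper_width: 0.0124
time_s: 7.27
position: [0.5771, -0.0435, 0.0974]
ee_rot: [0.74, 0.672, -0.0, 0.0]
contact_force: [-0.8, 3.9, 2.4]
gripper_width: 0.0126
time_s: 7.43
position: [0.5769, -0.0444, 0.0974]
ee_rot: [0.74, 0.672, -0.0, -0.0]
contact_force: [-1.3, 3.9, 3.2]
gripper_width: 0.012
```

```bash
python3 -m pendant '0 0 0 -0.5 -0.06 0 5;0 0 0 0 0 0 5';python3 -m pendant '0 0 0 -0.5 -0.06 0 5;0 0 0 0 0 0 5'
```

```text
time_s: 7.6
position: [0.5769, -0.0448, 0.0974]
ee_rot: [0.74, 0.672, -0.0, -0.0]
contact_force: [-2.2, 4.0, 3.5]
gripper_width: 0.0125
time_s: 7.77
position: [0.5768, -0.0452, 0.0974]
ee_rot: [0.74, 0.672, -0.0, -0.0]
contact_force: [-2.3, 5.0, 2.4]
gripper_width: 0.0124
```

```bash
python3 -m pendant '0 0 0 -0.5 -0.3 0 5;0 0 0 0 0 0 5';python3 -m pendant '0 0 0 -0.5 -0.1 0 5;0 0 0 0 0 0 5';python3 -m pendant '0 0 0 -0.5 -0.1 0 5;0 0 0 0 0 0 5'; python3 - <<'E'
from h import *
for c in("side","top"):
    p,d=robot.read_camera(c)
    cv2.imwrite(f"pics/{c}5.png",cv2.resize(p[190:270,290:390,::-1] if c=="side" else p[170:290,280:380,::-1],None,fx=5,fy=5))
E
```

```text
time_s: 7.93
position: [0.5766, -0.0458, 0.0974]
ee_rot: [0.74, 0.672, 0.0, 0.0]
contact_force: [-1.4, 4.2, 2.8]
gripper_width: 0.0124
time_s: 8.1
position: [0.5765, -0.0463, 0.0974]
ee_rot: [0.74, 0.672, 0.0, 0.0]
contact_force: [-1.1, 4.2, 3.1]
gripper_width: 0.0123
time_s: 8.27
position: [0.5764, -0.0468, 0.0974]
ee_rot: [0.74, 0.672, 0.0, 0.0]
contact_force: [-0.5, 3.9, 1.4]
gripper_width: 0.0123
```

View pics/top5.png

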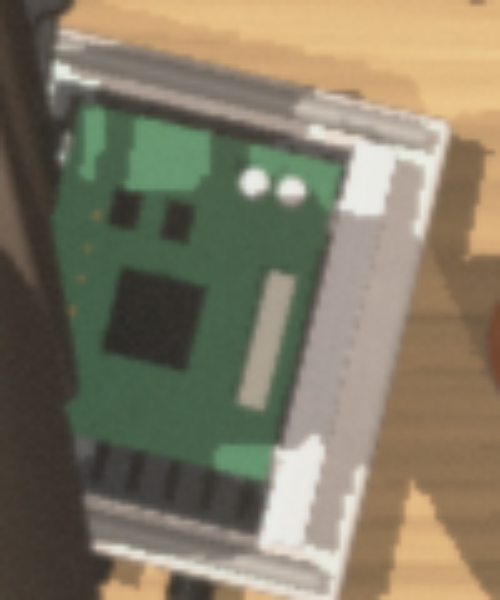

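View pics/side5.png

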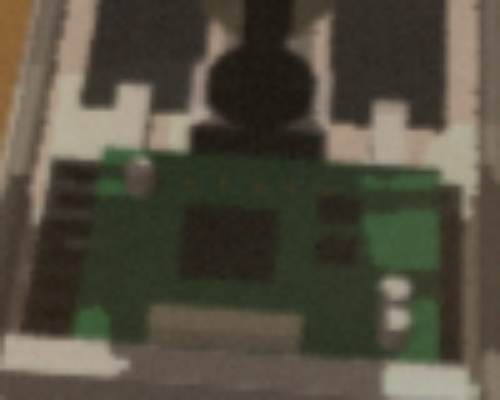

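The board has moved with the block. Only a thin dark line of about 1 px remains at the fence (335,200). I'll continue in 0.5 mm steps.

```bash
for i in 1; do python3 -m pendant '0 0 0 -0.5 -0.1 0 5;0 0 0 0 0 0 5'; python3 -m pendant '0 0 0 -0.5 -0.1 0 5;0 0 0 0 0 0 5'; done
```

```text
time_s: 8.53
position: [0.5762, -0.0472, 0.0974]
ee_rot: [0.74, 0.672, 0.0, 0.0]
contact_force: [-0.0, 3.9, 1.9]
gripper_width: 0.0125
time_s: 8.7
position: [0.5761, -0.0477, 0.0974]
ee_rot: [0.74, 0.672, 0.0, 0.0]
contact_force: [0.3, 3.6, 0.3]
gripper_width: 0.0122
```

```bash
python3 -m pendant '0 0 0 -0.5 -0.1 0 5;0 0 0 0 0 0 5'; python3 -m pendant '0 0 0 -0.3 -0.05 0 5;0 0 0 0 0 0 5'
```

```text
time_s: 8.87
position: [0.576, -0.0482, 0.0975]
ee_rot: [0.74, 0.672, 0.0, 0.0]
contact_force: [-0.2, 2.7, 2.0]
gripper_width: 0.0125
time_s: 9.03
position: [0.5759, -0.0485, 0.0975]
ee_rot: [0.74, 0.672, 0.0, 0.0]
contact_force: [0.8, 4.0, 0.8]
gripper_width: 0.0125
```

```bash
python3 -m pendant '0 0 0 -0.4 -0.06 0 5;0 0 0 0 0 0 5'; python3 -m pendant '0 0 0 -0.4 -0.06 0 5;0 0 0 0 0 0 5'
```

```text
time_s: 9.2
position: [0.5758, -0.0488, 0.0974]
ee_rot: [0.74, 0.672, 0.0, 0.0]
contact_force: [1.2, 2.5, 0.5]
gripper_width: 0.0124
time_s: 9.37
position: [0.5757, -0.049, 0.0974]
ee_rot: [0.74, 0.672, 0.0, 0.0]
contact_force: [0.5, 3.2, 0.0]
gripper_width: 0.0127
```

```bash
python3 -m pendant '0 0 0 -0.4 -0.06 0 5;0 0 0 0 0 0 5'; python3 -m pendant '0 0 0 -0.3 -0.05 0 5;0 0 0 0 0 0 5'
```

```text
time_s: 9.53
position: [0.5756, -0.0492, 0.0975]
ee_rot: [0.74, 0.672, 0.0, -0.0]
contact_force: [1.8, 4.7, -0.0]
gripper_width: 0.0122
time_s: 9.7
position: [0.5756, -0.0492, 0.0975]
ee_rot: [0.74, 0.673, 0.0, -0.0]
contact_force: [1.9, 4.9, 0.1]
gripper_width: 0.0121
```

```bash
python3 -m pendant '0 0 0 -0.4 0 0 5;0 0 0 0 0 0 5'; python3 -m pendant '0 0 0 -0.4 0 0 5;0 0 0 0 0 0 5;0 0 0 0 0 0 5'
```

```text
time_s: 9.87
position: [0.5756, -0.0492, 0.0975]
ee_rot: [0.74, 0.673, 0.001, -0.0]
contact_force: [2.0, 6.6, 0.2]
gripper_width: 0.0124
time_s: 10.12
position: [0.5756, -0.0493, 0.0975]
ee_rot: [0.74, 0.673, 0.001, -0.0]
contact_force: [2.0, 7.2, -1.0]
gripper_width: 0.0123
```

```bash
python3 - <<'E'
from h import *
for c in("side","top"):
    p,d=robot.read_camera(c)
    cv2.imwrite(f"pics/{c}6.png",cv2.resize(p[190:270,290:390,::-1] if c=="side" else p[170:290,280:380,::-1],None,fx=5,fy=5))
    for n in("fence_face","board_far","board_near","shoe_face"):
        print(n,[(np.round(r["xyz"],4).tolist(),round(r["score"],2)) for r in robot.place_of(c,n)][:4])
o=robot.get_obs();print(o['contact_force'],o['ft_torque'],o['position'])
E
```

```text
fence_face [([0.5524, -0.1653, 0.0658], 0.98)]
board_far [([0.3125, -0.2519, 0.004], 0.93), ([0.5492, -0.1735, 0.0686], 0.77), ([0.5772, -0.4184, 0.0017], 0.77)]
board_near [([0.4916, -0.4667, 0.0021], 0.73), ([0.5775, -0.0745, 0.0609], 0.72), ([0.2763, -0.1107, 0.0012], 0.59)]
shoe_face [([0.5693, -0.0725, 0.0628], 0.6)]
fence_face [([0.5507, -0.1675, 0.0635], 0.65)]
board_far [([0.5785, -0.4195, 0.0005], 0.81), ([0.5521, -0.1764, 0.0643], 0.76), ([0.3145, -0.2501, 0.0033], 0.56)]
board_near [([0.4865, -0.4671, 0.0015], 0.9), ([0.5797, -0.0727, 0.067], 0.87)]
shoe_face []
[ 0.1536253   7.45306051 -0.37387957] [ 1.62500994 -0.5596796  -0.00607711] [ 0.57561658 -0.04932692  0.09746971]
```

View pics/top6.png

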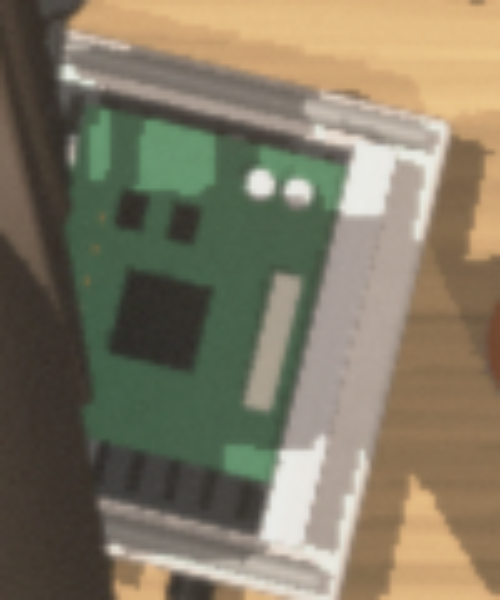

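View pics/side6.png

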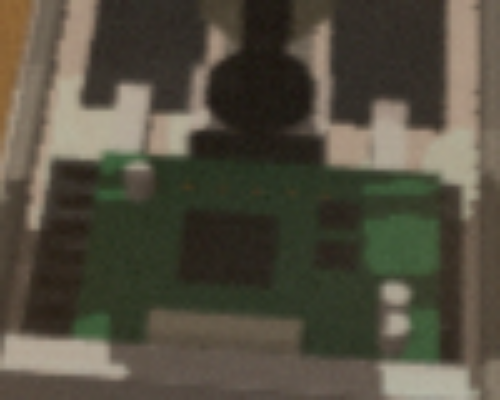

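The green edge now meets the fence with no dark line (340,190), motion has stopped and the force is rising. I'll push slightly more and hold, then start turning.

```bash
python3 -m pendant '0 0 0 -0.6 0 0 5;0 0 0 0 0 0 5;0 0 0 0 0 0 5;0 0 0 0 0 0 5' 55; python3 -c "
from rig import robot;o=robot.get_obs();print(o['ft_torque'],o['joints'][6])"; python3 -m pendant '0 0 0.06 0 0 0 5;0 0 0.06 0 0 0 5;0 0 0 0 0 0 5';python3 -c "
from rig import robot;o=robot.get_obs();print(o['ft_torque'],o['joints'][6])"
```

```text
time_s: 10.95
position: [0.5756, -0.0494, 0.0974]
ee_rot: [0.74, 0.673, 0.001, -0.0]
contact_force: [1.5, 7.9, -1.2]
gripper_width: 0.0119
[ 1.88987396 -0.62928779 -0.00378846] -0.34327304829250915
time_s: 11.2
position: [0.5755, -0.0494, 0.0975]
ee_rot: [0.78, 0.626, 0.001, -0.001]
contact_force: [2.2, 8.0, -0.7]
gripper_width: 0.0117
[ 1.89172902 -0.51796324 -0.0462846 ] -0.44888083137246665
```

```bash
cat > s.py <<'E'
from rig import robot
import numpy as np
o=robot.get_obs();q=o['ee_rot'];print("yaw",round(2*np.arctan2(q[1],q[0]),4),"T",np.round(o['ft_torque'],3),"F",np.round(o['contact_force'],1),"q7",round(o['joints'][6],3), "eff7",round(o['joint_efforts'][6],3))
E
python3 s.py
python3 -m pendant '0 0 0.06 0 0 0 5;0 0 0.06 0 0 0 5;0 0 0 0 0 0 5' | tail -1;python3 s.py
python3 -m pendant '0 0 0.06 0 0 0 5;0 0 0.06 0 0 0 5;0 0 0 0 0 0 5'| tail -1;python3 s.py
python3 -m pendant '0 0 0.06 0 0 0 5;0 0 0.06 0 0 0 5;0 0 0 0 0 0 5'| tail -1;python3 s.py
```

```text
yaw 1.3523 T [ 1.892 -0.518 -0.046] F [ 2.2  8.  -0.7] q7 -0.449 eff7 -1.095
gripper_width: 0.0124
yaw 1.2323 T [ 1.95  -0.478 -0.025] F [ 1.8  8.2 -0.9] q7 -0.551 eff7 -1.099
gripper_width: 0.0119
yaw 1.1124 T [ 1.937 -0.262  0.024] F [1.  7.3 0.5] q7 -0.653 eff7 -1.101
gripper_width: 0.0118
yaw 0.9925 T [ 2.031 -0.179 -0.009] F [0.4 9.3 0.6] q7 -0.756 eff7 -1.103
```

```bash

python3 -m pendant '0 0 0.04 0 0 0 5;0 0 0.04 0 0 0 5;0 0 0 0 0 0 5' | tail -1;python3 s.py
python3 -m pendant '0 0 0.04 0 0 0 5;0 0 0.04 0 0 0 5;0 0 0 0 0 0 5'| tail -1;python3 s.py
```

```text
gripper_width: 0.0116
yaw 0.9138 T [ 1.963e+00 -1.020e-01 -1.000e-03] F [0.9 8.3 1.2] q7 -0.823 eff7 -0.736
gripper_width: 0.0115
yaw 0.8338 T [ 2.061 -0.059 -0.044] F [-0.4  8.6  1.4] q7 -0.891 eff7 -0.736
```

```bash

python3 -m pendant '0 0 0.04 0 0 0 5;0 0 0.04 0 0 0 5;0 0 0 0 0 0 5' | tail -1;python3 s.py
python3 -m pendant '0 0 0.04 0 0 0 5;0 0 0.04 0 0 0 5;0 0 0 0 0 0 5'| tail -1;python3 s.py
```

```text
gripper_width: 0.012
yaw 0.7538 T [ 2.11  -0.031 -0.018] F [-0.7  8.8  0.5] q7 -0.959 eff7 -0.737
gripper_width: 0.0118
yaw 0.6739 T [ 2.147  0.016 -0.009] F [-1.1  9.8  2.2] q7 -1.027 eff7 -0.738
```

```bash

python3 -m pendant '0 0 0.04 0 0 0 5;0 0 0.04 0 0 0 5;0 0 0 0 0 0 5' | tail -1;python3 s.py
python3 -m pendant '0 0 0.04 0 0 0 5;0 0 0.04 0 0 0 5;0 0 0 0 0 0 5'| tail -1;python3 s.py
```

```text
gripper_width: 0.0117
yaw 0.594 T [ 2.219  0.064 -0.03 ] F [-0.7  9.   1.1] q7 -1.095 eff7 -0.738
gripper_width: 0.012
yaw 0.5141 T [2.217 0.105 0.101] F [0.7 9.3 1.8] q7 -1.164 eff7 -0.789
```

```bash

python3 -m pendant '0 0 0.04 0 0 0 5;0 0 0 0 0 0 5' | tail -1;python3 s.py
python3 -m pendant '0 0 0.04 0 0 0 5;0 0 0 0 0 0 5'| tail -1;python3 s.py
```

```text
gripper_width: 0.0119
yaw 0.4747 T [2.203 0.173 0.18 ] F [-0.4  9.6  2. ] q7 -1.197 eff7 -0.862
gripper_width: 0.0124
yaw 0.435 T [2.232 0.183 0.361] F [-0.7 10.   1.6] q7 -1.231 eff7 -0.976
```

```bash

python3 -m pendant '0 0 0.04 0 0 0 5;0 0 0 0 0 0 5' | tail -1;python3 s.py
python3 -m pendant '0 0 0.04 0 0 0 5;0 0 0 0 0 0 5'| tail -1;python3 s.py
```

```text
gripper_width: 0.0118
yaw 0.3951 T [2.236 0.099 0.356] F [-0.3 10.   0.8] q7 -1.265 eff7 -0.982
gripper_width: 0.0115
yaw 0.3551 T [2.326 0.174 0.373] F [-0.9 10.4  1.3] q7 -1.299 eff7 -0.99
```

The screw bites at yaw 0.54 to 0.435: the moment jumps from about 0 to 0.36 N·m. Going 0.79 rad on puts the target yaw at about −0.27.

```bash

python3 -m pendant '0 0 0.06 0 0 0 5;0 0 0.06 0 0 0 5;0 0 0.06 0 0 0 5;0 0 0 0 0 0 5' | tail -1;python3 s.py
python3 -m pendant '0 0 0.06 0 0 0 5;0 0 0.06 0 0 0 5;0 0 0 0 0 0 5'| tail -1;python3 s.py
```

```text
gripper_width: 0.0117
yaw 0.1738 T [2.378 0.182 0.409] F [-0.4 11.   2. ] q7 -1.454 eff7 -1.528
gripper_width: 0.0119
yaw 0.054 T [2.456 0.244 0.398] F [-0.3 10.6  2.6] q7 -1.556 eff7 -1.531
```

```bash

python3 -m pendant '0 0 0.06 0 0 0 5;0 0 0.06 0 0 0 5;0 0 0.06 0 0 0 5;0 0 0 0 0 0 5' | tail -1;python3 s.py
python3 -m pendant '0 0 0.06 0 0 0 5;0 0 0.025 0 0 0 5;0 0 0 0 0 0 5'| tail -1;python3 s.py
```

```text
gripper_width: 0.0117
yaw -0.1257 T [2.564 0.28  0.428] F [-1.4 10.1  1.6] q7 -1.708 eff7 -1.584
gripper_width: 0.0122
yaw -0.2087 T [2.615 0.238 0.471] F [-1.  11.2  2.8] q7 -1.779 eff7 -1.088
```

```bash

python3 -m pendant '0 0 0.055 0 0 0 5;0 0 0 0 0 0 5;0 0 0 0 0 0 5' ;python3 s.py
python3 -m pendant '0 0 0 0 -0.8 0 5;0 0 0 0 -0.8 0 5;0 0 0 0 0 0 5';python3 s.py
```

```text
time_s: 15.53
position: [0.5747, -0.048, 0.0974]
ee_rot: [0.991, -0.131, -0.001, -0.001]
contact_force: [-0.1, 10.9, 2.6]
gripper_width: 0.0118
yaw -0.2622 T [2.608 0.22  0.478] F [-0.1 10.9  2.6] q7 -1.824 eff7 -0.672
time_s: 15.78
position: [0.5747, -0.0478, 0.0974]
ee_rot: [0.991, -0.131, -0.001, -0.001]
contact_force: [-1.4, 8.8, 3.1]
gripper_width: 0.0116
yaw -0.2628 T [1.922 0.468 0.465] F [-1.4  8.8  3.1] q7 -1.827 eff7 -0.506
```

```bash

python3 -m pendant '0 0 0 0 -0.8 0 5;0 0 0 0 -0.4 0 5;0 0 0 0 0 0 5';python3 s.py
python3 -m pendant '0 0 0 0 0 0 30;0 0 0 0 0 0 35;0 0 0 0 0 0 40;0 0 0 0 0 0 40;0 0 0 0 0 0 40';python3 s.py; python3 - <<'E'
from h import *
p,d=robot.read_camera("side")
cv2.imwrite("pics/side7.png",cv2.resize(p[150:270,280:400,::-1],None,fx=5,fy=5))
E
```

```text
time_s: 16.03
position: [0.5748, -0.0476, 0.0974]
ee_rot: [0.991, -0.131, -0.001, -0.0]
contact_force: [-3.2, 6.1, 3.4]
gripper_width: 0.0118
yaw -0.2635 T [1.358 0.671 0.434] F [-3.2  6.1  3.4] q7 -1.829 eff7 -0.502
time_s: 16.45
position: [0.5758, -0.0493, 0.0973]
ee_rot: [0.991, -0.133, -0.0, 0.0]
contact_force: [0.1, -0.4, 0.3]
gripper_width: 0.0386
yaw -0.2661 T [ 0.032  0.048 -0.03 ] F [ 0.1 -0.4  0.3] q7 -1.829 eff7 -0.0
```

View pics/side7.png

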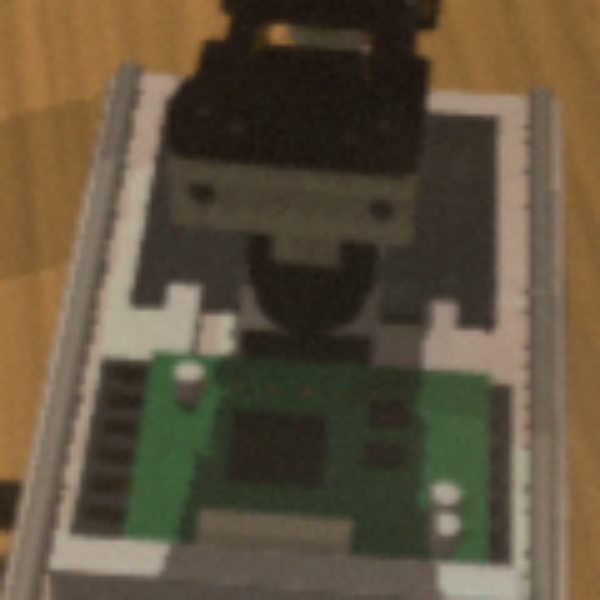

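Released, with forces back to zero. I'll lift off and back away for a clear look.

```bash

python3 -m pendant '0 0 0 0 0 -15 40;0 0 0 0 0 -35 40;0 0 0 0 0 -40 40;0 0 0 0 0 -40 40;0 0 0 0 0 0 40';
python3 -m pendant '0 0 0 -20 36 0 40;0 0 0 -20 36 0 40;0 0 0 -20 36 0 40;0 0 0 -20 36 0 40;0 0 0 -20 36 0 40';
python3 -m pendant '0 0 0 -20 36 0 40;0 0 0 -20 36 0 40;0 0 0 -20 36 0 40;0 0 0 0 0 0 40;0 0 0 0 0 0 40'; python3 - <<'E'
from h import *
for c in("side","top"):
    p,d=robot.read_camera(c);P=cloud(c,d)
    cv2.imwrite(f"pics/{c}8.png",cv2.resize(p[150:270,280:400,::-1] if c=="side" else p[150:300,180:380,::-1],None,fx=4,fy=4,interpolation=cv2.INTER_CUBIC))
    for n in("fence_face","board_far","board_near","shoe_face","knob_grip","jar","can","driver"):
        print(n,[(np.round(r["xyz"],4).tolist(),round(r["score"],2)) for r in robot.place_of(c,n)][:4])
    q=P.reshape(-1,3);k=q[(q[:,2]>.095)&(q[:,2]<.125)&(np.hypot(q[:,0]-.576,q[:,1]+.049)<.045)]
    if len(k): print(len(k),cv2.minAreaRect((k[:,:2]*1000).astype(np.float32)));m=k[:,:2]-k[:,:2].mean(0);w,V=np.linalg.eigh(m.T@m/len(m));print("wing",np.arctan2(V[1,1],V[0,1]))
E
```

```text
time_s: 16.92
position: [0.5799, -0.049, 0.2356]
ee_rot: [0.991, -0.133, 0.006, -0.001]
contact_force: [1.5, 0.9, 0.6]
gripper_width: 0.0401
time_s: 17.33
position: [0.4306, -0.1972, 0.2275]
ee_rot: [0.991, -0.132, 0.0, 0.0]
contact_force: [1.2, -0.6, -0.0]
gripper_width: 0.0402
time_s: 17.75
position: [0.3443, -0.2863, 0.2277]
ee_rot: [0.991, -0.135, 0.0, 0.0]
contact_force: [0.8, 0.1, -0.3]
gripper_width: 0.0403
fence_face [([0.5526, -0.1679, 0.0663], 0.61), ([0.5759, -0.0477, 0.1006], 0.34)]
board_far [([0.3103, -0.2475, 0.0033], 0.78), ([0.5538, -0.1755, 0.0681], 0.74), ([0.5796, -0.0479, 0.0482], 0.72), ([0.5788, -0.4206, 0.0021], 0.58)]
board_near [([0.5789, -0.0734, 0.0601], 0.91), ([0.279, -0.1112, 0.0012], 0.84), ([0.4893, -0.4619, 0.001], 0.62)]
shoe_face [([0.5697, -0.0738, 0.064], 0.77)]
knob_grip [([0.5768, -0.0431, 0.1023], 0.74), ([0.5744, -0.0436, 0.05], 0.53)]
jar [([0.7334, -0.0072, -0.0012], 0.73)]
can [([0.5503, -0.2763, 0.0001], 0.94)]
driver [([0.7155, -0.1659, 0.0003], 0.63)]
327 ((576.3028564453125, -50.155086517333984), (15.157377243041992, 44.23027038574219), 80.38528442382812)
wing 2.9618187050769937
fence_face [([0.5484, -0.169, 0.0606], 0.82)]
board_far [([0.553, -0.1737, 0.0618], 0.84), ([0.3126, -0.2481, 0.0026], 0.75), ([0.58, -0.4196, -0.0014], 0.66)]
board_near [([0.2802, -0.1075, 0.001], 0.75), ([0.5753, -0.0734, 0.0653], 0.73), ([0.488, -0.4661, -0.0009], 0.61)]
shoe_face [([0.5733, -0.071, 0.0587], 0.68)]
knob_grip [([0.5769, -0.0529, 0.1072], 0.74)]
jar [([0.7337, -0.0029, 0.0009], 0.58), ([0.5727, -0.053, 0.1041], 0.39)]
can [([0.5491, -0.2723, -0.0016], 0.96), ([0.5809, -0.0505, 0.0511], 0.16)]
driver [([0.7209, -0.1621, -0.001], 0.66)]
222 ((575.22412109375, -47.7387580871582), (13.317107200622559, 45.89038848876953), 80.015869140625)
wing 2.964858580250318
```

View pics/top8.png

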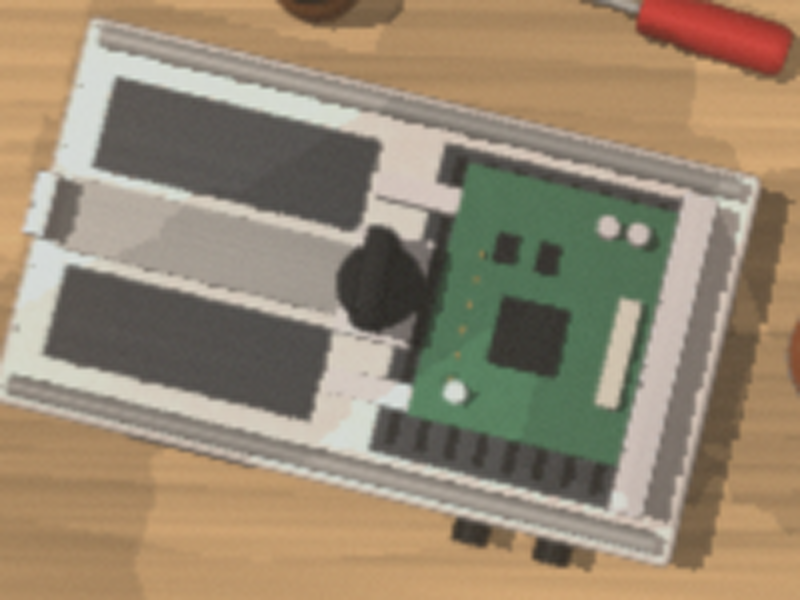

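View pics/side8.png

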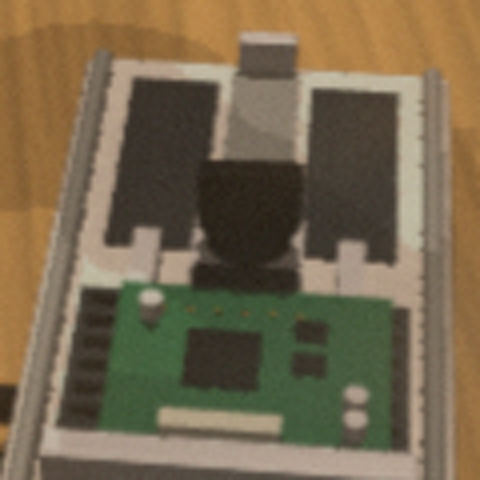

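```bash
python3 - <<'E'
from h import *
p,d=robot.read_camera("top");a=cv2.resize(p[190:270,265:365,::-1],None,fx=7,fy=7,interpolation=cv2.INTER_NEAREST)
cv2.imwrite("pics/top9.png",a)
o=robot.get_obs();print(o["contact_force"],o["time_s"])
E
```

```text
[ 0.27411339 -0.20258463 -0.13552798] 18.7
```

View pics/top9.png

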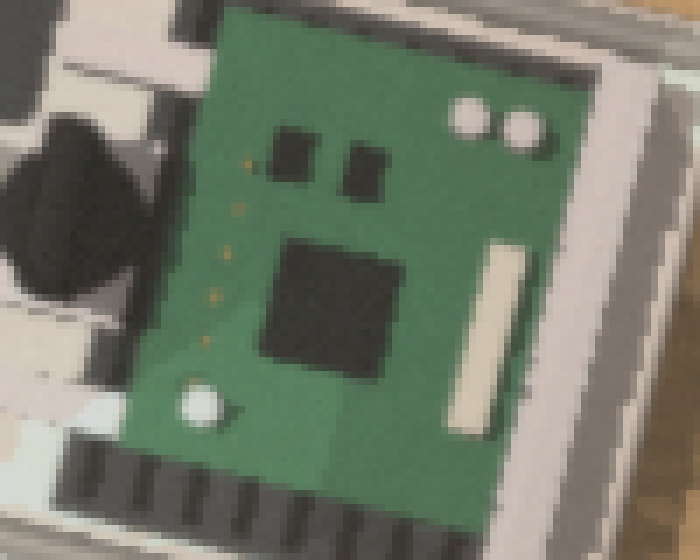

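The board's far edge meets the fence along its whole length (590,90 to 490,530), and the rubber meets the near edge at (170,230) with no gap. Handing in.

```bash
python3 -c "
from rig import robot;print(robot.close_job())"
```

```text
the job is handed in; nothing more can be done
None
```

I carried the clamp block along its rail by its knob until the board was home against the fence, then tightened the knob, let go, backed away and handed the job in. The clock read 18.7 s at my last check; no verdict was reported.

- **Seating:** The block stopped moving while the force kept rising, which showed the board was home. I held the push through the turning, where it peaked at about 11 N at the wrist. Taking off the roughly 3 N of rail friction, that is about 8 N on the board.
- **Tightening:** The resistance rose sharply after about 0.95 rad of free turning, from about 0 to 0.36 N·m. I turned 0.8 rad past the start of the rise by the gripper's angle, ending at 0.48 N·m.
- **After release:** The enlarged top view shows no gap between board and fence, or between rubber and board. The jar, can and driver are where they started, within the few mm the networks are good to. The arm is clear, with the wrist force back at zero.

Three readings disagreed:
- **Final wing angle:** Both cameras put the wing at −0.18 rad, while the gripper ended at −0.26 rad. Some of the turn was lost in the grip, so the screw is probably about 0.7 rad past its bite, still within the 0.44 to 1.12 rad allowed.
- **Finger height:** In the pictures the fingertips seemed about 25 mm higher than the state said. The grip still held, at about 12 mm opening throughout.
- **Block position:** The gripper shifted about 1.4 mm along the rail during the turn. I take that as it re-centring on the knob, since the push never let up and the cameras showed no gap.

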